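Press the last foot into a basket base

ROBOT

A 6-joint arm with a two-finger parallel gripper is mounted at the origin on the work surface. World frame = base frame: x ahead of the robot, y to its left, z up, the work surface at z = 0. Lengths are in mm, angles in rad, forces in N, time in s.
With the tool pointing down it reaches from about 275 to 750 mm from the base axis. Payload 10.2 kg.
Tool frame: the origin (TCP) lies at the very end of the fingers, on their centre line; the grasp point (between the pads) lies 19 mm behind it (ctrl.grip_depth is the distance from the TCP to the grasp point, in mm); z points along the fingers, x is the direction in which the jaws open and shut, and the axes are right-handed (so a half turn about z gives the same grasp; the last joint's range is limited). The gripper opens to 85 mm and grips with 20 to 120 N. Pads are 22 mm wide; open, the fingers measure 114 mm over their backs; the gripper's body (76 mm by 85 mm) begins 54 mm behind the grasp point. The pads swing forward as they close: fully open they stand 13 mm farther back than shut.
Start: joints at [1.047, 0.313, 1.498, -0, 1.331, -0.223], TCP at [155.562, 501.43, 231.294] pointing down, gripper open.
Joint ranges: [-2.94, 2.94], [-0.97, 2.17], [0.19, 2.56], [-1.23, 4.37], [0.02, 3.11], [-2.88, 2.88]. Speed limits (rad/s): [2.39, 2.39, 3.01, 3.14, 3.14, 3.14].

INTERFACE

Orientations are given as a unit quaternion [w, x, y, z].
In Python, from rig import ctrl gives the robot as it stands.
- The arm moves only by the tool play_rows, never from a script. Its argument "motion" is a list of rows, each a list of 2 entries, a list of its own where there are three numbers: the shift along the tool's x, y, z in mm, then the turn, a rotation vector about the tool's x, y, z in degrees. A call has 1 to 20 rows; each row shifts and turns the commanded pose from where the row before left it, along the tool's axes as they then stand; what a row does not reach is not made up. A row lasts 1/12 s, in which the tool goes at most 41.7 mm and 7.16 degrees, less where a joint would pass 70% of its speed; a pose out of reach is approached as far as the arm can. A call with a gripper value outside its range is refused whole. "fingers" is the finger opening in mm, from 0 to 85.4, set as the call begins (left out, the last holds). The fingers move at their own pace and stop on an object; "squeeze" is the grip in N (left out, the last holds). Time passes only in rows, so rows that do not move let the fingers close. It gives the time, the measured TCP pose, the force and the opening at its end, in the units of the state.
- ctrl.sense(): the state, without advancing time (a new reading comes with each control period).
- ctrl.capture(name): name is "scene" or "side" or "wrist"; returns the picture (400x640x3 uint8, red, green, blue); there is no depth.
- ctrl.get_calibration(name): a dict with "K" (3x3 intrinsics, pixels), "k1" (the pictures are not rectified: a ray, as slopes to the right and down, at radius r is drawn at 1 + k1 r^2 times it, then the intrinsics apply), "R" (3x3) and "t" (3): a world point X has camera coordinates R X + t; the wrist camera has in their place "tool_from_camera" (4x4, takes a point from camera to tool coordinates, whose origin is the TCP and whose axes are the tool frame's). Camera axes: x right, y down, z forward; pixel columns grow to the right and rows downward; lengths in mm; the calibration is good to about 2 mm. A picture is of the moment at which its call begins: read the wrist's pose just before it. get_calibration takes no time and is no camera call.
- ctrl.finish_job(): hands the job in, once; it reports no verdict.
Trained networks look in the newest picture that a camera, given by its name, has taken for a name from the list of things; names that differ only in an ending like _2 or _b are one class to them, and where a whole thing is asked for, a point or a joint stands for the part that bears it (a point fixed in the world has none). Each returns a list of dicts, best first, with "p" (0 to 1); they miss things now and then, are a little off and sometimes report something else, mostly with a low value. They report only what shows in the picture. A call takes as long as a camera call.
- ctrl.spot_in(camera, name): "position" ([column, row] as shares, 0 to 1, of the picture: columns of its width, rows of its height, amid what is visible of it).
The state is a dict: "time_s": time; "joints": joint angles; "dq": joint speeds; "tau": joint torques, N m; "eef_pos": TCP position; "ee_rot": TCP orientation; "force": force on the tool from outside, world axes, zero at the start; "wrist_torque": the same for the moment, N m; "grip_width": opening from 0.0 (shut) to 1.0 (fully open).
Only numpy, scipy, OpenCV 4.12 (cv2) and the standard library are available. Lean on these libraries where they do the work, as an engineer would, in place of code of your own. Each camera call takes 0.05 s, during which the arm holds its last target. There are 200 camera calls.

TASK

Press the last foot home in the round basket base: clear the glue bottle from under the press lever and stand it upright in the wooden tray, and turn the black knob until the platter's red pointer sits on the black line, which brings the raised foot under the ram. Then pull the lever all the way down to its stop and ease it back up to the top slowly, never letting it fly up. Work the lever only with the pointer on the line, let only the ram push on the raised foot, and do not disturb the basket, the pot or the mallet.

Things in the scene. Friction and masses are not known exactly. Their poses are not given: they have to be found in the camera images.
- press: Bench press, fixed: plywood base box 400 (x) x 280 (y) x 45 mm high with a round platter, a drive knob and a dark green C-frame press. Origin: centre of the box's underside on the table, below the platter's axis; x points from the operator's side to the column, y left, z up. The column and head fill x 18 to 175, y -28 to 28 mm, up to z = 260 (ram end 288); head underside z = 135 mm.
- platter (a joint): Turn of the platter about its upright axis, rad, counter-clockwise from above positive, endless. The pointer is on the line at 0 and 2 pi; it starts 0.6 to 3.14 rad off, either side. It carries the work: a wooden basket base, 160 mm diameter, top at z = 70 mm, with five turned beech feet (25 mm diameter, heads 8 mm high) on a 55 mm radius; four are home, their tops at z = 78 mm. It does not coast.
- knob (a joint): Turn of the knob about its upright axis, rad, counter-clockwise from above positive, endless. It is geared to the platter inside the box: the knob turns 1.25 times as far as the platter and against it (a change of platter angle d needs a knob turn of -1.25 d). It needs about 0.1 N m and stays where it is left.
- knob_grip (a point): Point on the knob's axis at the height to grip it. Black ribbed round knob, 46 mm diameter, 36 mm high, upright axis, top face 10 mm above this point, a white dash on top. In the press frame at (-128, 82, 89) mm. Within 60 mm of its axis nothing else of the press is higher than z = 66 mm but the pointer's tip, which can pass 56 mm from it at z = 74; the pot may stand 65 mm from it.
- pointer_tip (a point): Tip of the red pointer arm that is clamped over the basket base at its centre and sticks out over its rim, straight across from the raised foot; tip 96 mm from the platter's axis, 72 mm above the table (4 mm thick, 5 mm wide at the tip). It turns with the platter.
- mark (a point): Where the pointer tip belongs: in the press frame at (-96, 0, 66) mm, 5 mm before the inner end of the fixed black line (3 mm wide, 34 mm long, radial) on a white index block (34 x 44 mm, top at z = 66 mm) on the operator's side of the box. With the pointer tip straight above this point the raised foot is straight under the ram.
- foot: The raised beech foot, head 25 mm diameter and 8 mm high, 55 mm from the platter's axis, straight across from the pointer. Origin: centre of the underside of the head, 80 mm above the table while raised, 70 mm when home (head down on the base). A tight fit: it takes about 35 N from the ram, some 4 N more at the lever's ball.
- lever (a joint): Turn of the press lever, rad: 0 at its top stop, 1.10 at its bottom stop. A spring always drives it up: 4 to 8 N at the ball, up to 14 N while pressing; let go low down it flies up at over 3 rad/s. The ram (on the press's x axis, 55 mm from the platter's axis) comes down 20 mm per rad, from z = 100 to 78 mm, and meets the raised foot at about 0.6 rad.
- hub (a point): Point on the lever's level turning axis (parallel to the press's y axis), in the lever's plane: in the press frame at (75, -95, 180) mm. A shaft of 34 mm diameter joins it to the press head; 51 mm of the lever's bar sticks out behind it.
- lever_ball (a point): Centre of the black ball, 32 mm diameter, on the end of the lever's 12 mm steel bar, 170 mm from the hub. At lever value q it is in the press frame at x = 75 - 170 cos(0.96 - q), y = -95, z = 180 + 170 sin(0.96 - q) mm: it starts 319 mm high and swings down and towards the operator to 156 mm.
- glue: Cream glue bottle, green label, orange nozzle, loose, 0.18 to 0.35 kg, 155 mm tall; a cylinder of 54 mm diameter up to 118 mm, a narrow nozzle above. Origin: centre of its underside, z up. It starts upright on the corner of the box (45 mm above the table) under the lever's ball, about (-102, -103) mm in the press frame, and would stop the lever halfway.
- tray: Square tray of brown wood, fixed, 150 x 150 mm outside, 30 mm high, walls and floor 7 mm thick. Origin: centre of its underside on the table. It stands to the left or to the right of the press.
- basket: Bystander: round brown willow basket, loose, 145 mm across, 103 mm high. Origin: centre of its underside. It stands on the side of the press where the tray is not.
- pot: Bystander: blue pot, loose, 68 mm across, 75 mm high, with beech dowels that stand up to 116 mm high. Origin: centre of its underside. It stands on the table beside the box, on the knob's side.
- mallet: Bystander: wooden mallet lying on the table, loose, 245 mm long, 60 mm high. Origin: on the table under the handle, 75 mm from the head's middle.

How it is judged:
By the outcome, as a careful person would: the job done as asked, in the order asked, and still so for the second after the job is handed in, with the robot touching nothing.
It also fails if it takes over 72 s, if anything falls off the work surface, if the arm or the gripper's body presses on something with over 40 N, if the wrist force passes 120 N, or if a joint passes its speed limit or range.

## Working session

There is one attempt and no reset: what is moved stays moved. The work goes in short steps, Python scripts to look and compute and a tool call to move; the robot and the scene stay as the last step left them, time stands still between calls to the robot, and variables do not carry over. Pictures are saved under pics/ and viewed, about 8 in all and at most 12, crops included, and the job is handed in when it is done.

Besides the shell and the picture viewer there is one more tool, called in YAML: its name, and indented under it one key for each argument. play_rows: Moves the arm, as the interface text tells. Its arguments: {"type":"object","properties":{"motion":{"type":"array"},"fingers":{"type":"number"},"squeeze":{"type":"number"}},"required":["motion"]}

```bash
ls; mkdir -p pics
python3 - <<'E'
from rig import ctrl
import cv2,numpy as np
np.set_printoptions(precision=4,suppress=True)
s=ctrl.sense(); print(s)
for n in("scene","side","wrist"):
    im=ctrl.capture(n); cv2.imwrite(f"pics/{n}0.png",im[:,:,::-1]); print(n,ctrl.get_calibration(n))
    for o in("press","platter","knob","pointer_tip","foot","lever_ball","glue","tray","basket","pot","mallet","mark","hub"):
        try: r=ctrl.spot_in(n,o)
        except Exception as e: r=[str(e)]; print(o,r); continue
        print(o,[(round(d["p"],2),[round(d["position"][0]*640,1),round(d["position"][1]*400,1)]) for d in r[:2]])
a=[cv2.imread(f"pics/{n}0.png") for n in("scene","side")]
cv2.imwrite("pics/v1.png",cv2.resize(np.vstack(a),(480*1,600)))
E
```

```text
pics
{'time_s': 0.0, 'joints': array([ 1.0466,  0.3135,  1.4984, -0.    ,  1.331 , -0.2234]), 'dq': array([ 0.001 ,  0.0007,  0.0009, -0.0008,  0.0015, -0.    ]), 'tau': array([ -0.0004, -41.2273, -25.9746,  -0.0002,   0.0042,  -0.    ]), 'eef_pos': array([155.4175, 501.1877, 230.7136]), 'ee_rot': array([ 0.0003,  0.8051,  0.5932, -0.0006]), 'force': array([-0.0259,  0.0958,  1.2038]), 'wrist_torque': array([0.0254, 0.0382, 0.034 ]), 'grip_width': 0.99857221586564}
scene {'K': array([[377.969 ,   0.    , 317.6068],
       [  0.    , 377.969 , 201.7017],
       [  0.    ,   0.    ,   1.    ]]), 'k1': -0.0914004208929819, 'R': array([[ 0.5967,  0.8025,  0.0017],
       [ 0.5615, -0.416 , -0.7153],
       [-0.5733,  0.4277, -0.6988]]), 't': array([-346.052 , -171.9376, 1557.1668])}
press [(0.9, [333.0, 258.7])]
platter [(0.98, [315.7, 253.9])]
knob []
pointer_tip [(0.88, [311.9, 254.4]), (0.18, [300.6, 216.9])]
foot []
lever_ball [(0.89, [323.8, 250.6]), (0.23, [332.7, 258.4])]
glue [(0.62, [267.5, 249.1])]
tray [(0.64, [382.7, 178.0]), (0.56, [332.5, 261.2])]
basket [(0.4, [268.5, 251.
[... 715 characters left out ...]
, [399.7, 339.1]), (0.4, [339.6, 234.8])]
pot [(0.78, [263.4, 247.3])]
mallet [(0.62, [263.4, 183.8])]
mark [(0.73, [336.9, 236.1])]
hub [(0.77, [338.4, 237.9])]
wrist {'K': array([[346.9957,   0.    , 317.206 ],
       [  0.    , 346.9957, 200.015 ],
       [  0.    ,   0.    ,   1.    ]]), 'k1': -0.059374590611473356, 'tool_from_camera': array([[   1.    ,    0.0002,    0.0005,    0.8181],
       [  -0.0003,    0.9517,    0.307 ,  -78.1558],
       [  -0.0004,   -0.307 ,    0.9517, -142.2533],
       [   0.    ,    0.    ,    0.    ,    1.    ]])}
press []
platter []
knob []
pointer_tip []
foot []
lever_ball []
glue []
tray [(0.63, [309.0, 363.4])]
basket []
pot []
mallet []
mark []
hub []
```

Run:
```python
import cv2,numpy as np
a=cv2.imread("pics/scene0.png")[140:320,200:460]; b=cv2.imread("pics/side0.png")[90:400,180:480]
cv2.imwrite("pics/v2.png",cv2.resize(a,None,fx=3,fy=3,interpolation=cv2.INTER_CUBIC))
cv2.imwrite("pics/v3.png",cv2.resize(b,(580,600),interpolation=cv2.INTER_CUBIC))
```

```text
(no output)
```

View pics/v2.png

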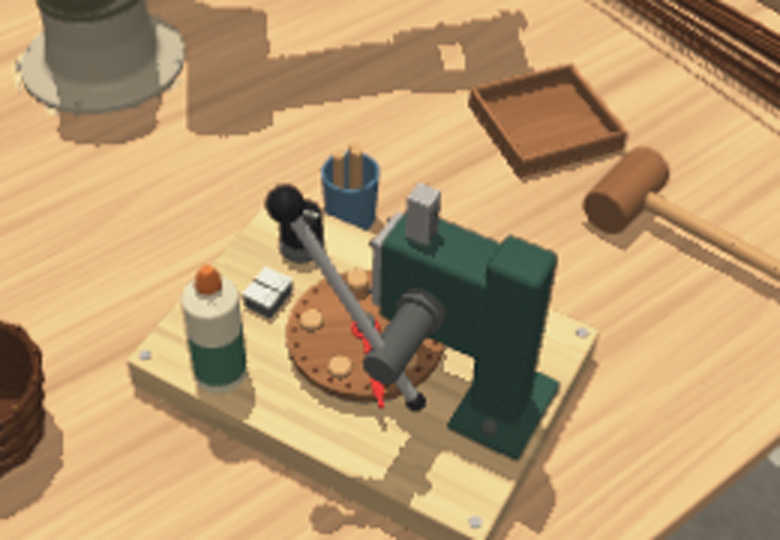

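View pics/v3.png

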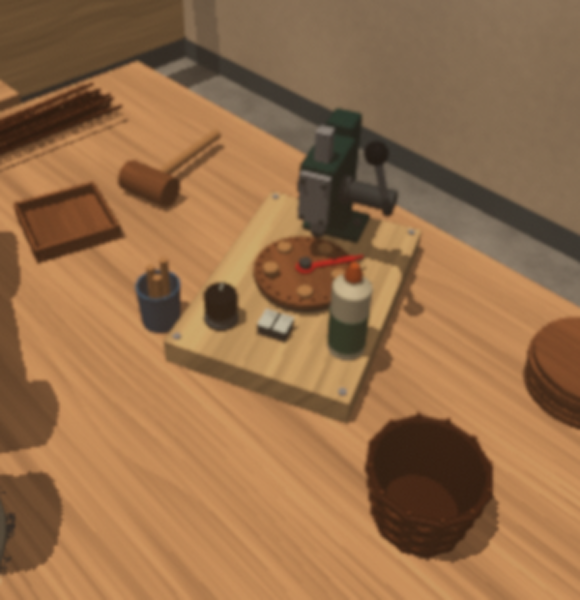

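The scene view shows the glue at crop (215,340), the pointer towards the press's right (380,408), the pot by the knob and the tray beyond. The mallet lies near the tray, and the basket is on the glue's side. Next I fit the poses from the keypoints.

```bash
cat > h.py <<'E'
import numpy as np,cv2
from rig import ctrl
from scipy.optimize import least_squares
from scipy.spatial.transform import Rotation as Ro
np.set_printoptions(precision=3,suppress=True)
C={n:ctrl.get_calibration(n) for n in("scene","side","wrist")}
def tool(s):
    q=s["ee_rot"]; return Ro.from_quat([q[1],q[2],q[3],q[0]]).as_matrix(),np.array(s["eef_pos"])
def proj(n,X,s=None):
    c=C[n]; X=np.atleast_2d(X)
    if n=="wrist":
        R,p=tool(s); T=c["tool_from_camera"]; P=((X-p)@R-T[:3,3])@T[:3,:3]
    else: P=X@c["R"].T+c["t"]
    u=P[:,:2]/P[:,2:]; u=u*(1+c["k1"]*(u**2).sum(1,keepdims=True))
    return u*[c["K"][0,0],c["K"][1,1]]+c["K"][:2,2]
def press(p,L):
    c,s=np.cos(p[2]),np.sin(p[2]); L=np.atleast_2d(L)
    return L@np.array([[c,s,0],[-s,c,0],[0,0,1]])+[p[0],p[1],0]
def plane(n,uv,z,s=None):
    f=lambda q:(proj(n,[q[0],q[1],z],s)-uv).ravel()
    return least_squares(f,[400.,200.]).x
E
python3 - <<'E'
from h import *
sc=lambda x,y:[200+x/3,140+y/3]
sd=lambda x,y:[180+x/1.9333,90+y/1.9355]
ball=[75-170*np.cos(.96),-95,180+170*np.sin(.96)]
pts=[("scene",ball,sc(287,203)),("scene",[-200,-140,45],sc(132,365)),("scene",[200,140,45],sc(598,335)),("scene",[-118,0,66],sc(268,290)),
("scene",[200,-140,45],sc(492,520)),
("side",ball,sd(376,152)),("side",[-200,140,45],sd(166,347)),("side",[-200,-140,45],sd(350,405)),("side",[200,-140,45],sd(421,232)),("side",[200,140,45],sd(270,194)),("side",[-118,0,66],sd(277,323)),("side",[-128,82,99],sd(221,291))]
def f(p): return np.concatenate([(proj(n,press(p,L))-uv).ravel() for n,L,uv in pts])
best=min((least_squares(f,[500,200,a],loss="soft_l1") for a in np.arange(-3,3.2,.8)),key=lambda r:r.cost)
p=best.x; print(p,best.cost); print(f(p).reshape(-1,2))
tipang=None
for n,uv in(("scene",sc(380,408)),("side",sd(362,258))):
    w=plane(n,uv,72); d=w-p[:2]; a=np.arctan2(d[1],d[0])-p[2]; print(n,"tip",np.hypot(*d),"platter",(a-np.pi+np.pi)%(2*np.pi)-np.pi, "platter angle",(a-np.pi)%(2*np.pi))
tr=[("scene",[-1,1],sc(470,97)),("scene",[1,1],sc(573,68)),("scene",[1,-1],sc(627,130)),("side",[-1,1],sd(15,213)),("side",[1,1],sd(95,185))]
print("tray",[(n,plane(n,uv,30)) for n,_,uv in tr])
print("glue base centre guess",press(p,[-102,-103,45]))
for n,uv in(("scene",sc(217,375)),("side",sd(347,345))): print("glue",n,plane(n,uv,45+8))
for n,uv,z in(("scene",sc(207,270),195),("side",sd(354,272),195)): print("glue noz",n,plane(n,uv,z))
print("pot",plane("scene",sc(350,172),75),plane("side",sd(159,288),75))
E
```

```text
[635.32  -26.249   6.699] 22.049071401669295
[[-0.5    1.237]
 [-2.956 -0.466]
 [ 0.389 -2.458]
 [-0.782 -0.409]
 [-2.289  8.026]
 [ 0.276 -0.027]
 [-1.349 -3.079]
 [ 1.108 -1.321]
 [-0.352 -2.297]
 [-0.744 -2.227]
 [-0.316 -1.637]
 [-0.043  0.525]]
scene tip 94.98921980745563 platter 2.2287993651917155 platter angle 2.2287993651917155
side tip 93.43447931927173 platter 2.1787584585773594 platter angle 2.1787584585773594
tray [('scene', array([387.674, 330.62 ])), ('scene', array([423.542, 480.573])), ('scene', array([553.078, 447.327])), ('side', array([400.342, 451.236])), ('side', array([550.831, 427.256]))]
glue base centre guess [[ 583.665 -161.692   45.   ]]
glue scene [ 582.267 -168.775]
glue side [ 574.457 -168.269]
glue noz scene [ 573.086 -159.733]
glue noz side [ 569.323 -169.815]
pot [445.945  95.492] [440.358  85.456]
```

play_rows:
  motion:
    - [[-24, 21, -4.5], [0, 0, 0]]
    - [[-24, 21, -4.5], [0, 0, 0]]
    - [[-24, 21, -4.5], [0, 0, 0]]
    - [[-24, 21, -4.5], [0, 0, 0]]
    - [[-24, 21, -4.5], [0, 0, 0]]
    - [[-24, 21, -4.5], [0, 0, 0]]
    - [[-24, 21, -4.5], [0, 0, 0]]
    - [[-24, 21, -4.5], [0, 0, 0]]
    - [[-24, 21, -4.5], [0, 0, 0]]
    - [[-24, 21, -4.5], [0, 0, 0]]
    - [[-24, 21, -4.5], [0, 0, 0]]
    - [[-24, 21, -4.5], [0, 0, 0]]
    - [[-24, 21, -4.5], [0, 0, 0]]
    - [[-24, 21, -4.5], [0, 0, 0]]
    - [[-24, 21, -4.5], [0, 0, 0]]
    - [[-24, 21, -4.5], [0, 0, 0]]
    - [[-24, 21, -4.5], [0, 0, 0]]
    - [[-24, 21, -4.5], [0, 0, 0]]
    - [[-24, 21, -4.5], [0, 0, 0]]
    - [[-24, 21, -4.5], [0, 0, 0]]
  fingers: 85

```text
time_s: 3.77
eef_pos: [414.8, -83.1, 321.6]
ee_rot: [0.0, 0.805, 0.593, 0.0]
force: [0.6, 0.6, 0.4]
grip_width: 0.994
```

play_rows:
  motion:
    - [[0, 0, 0], [0, 0, -6.8]]
    - [[0, 0, 0], [0, 0, -6.8]]
    - [[0, 0, 0], [0, 0, -6.8]]
    - [[0, 0, 0], [0, 0, -6.8]]
    - [[0, 0, 0], [0, 0, -6.8]]
    - [[0, 0, 0], [0, 0, -6.8]]
    - [[0, 0, 0], [0, 0, 0]]
    - [[0, 0, 0], [0, 0, 0]]

```text
time_s: 4.43
eef_pos: [414.5, -81.4, 321.3]
ee_rot: [0.0, 0.549, 0.836, -0.0]
force: [-0.0, -0.6, -0.1]
grip_width: 0.997
```

Run:
```python
from h import *
s=ctrl.sense(); im=ctrl.capture("wrist"); cv2.imwrite("pics/w1.png",im[:,:,::-1])
import pickle; pickle.dump(s,open("w1.pkl","wb"))
print(s["time_s"],s["joints"],s["eef_pos"],s["ee_rot"])
cv2.imwrite("pics/v4.png",cv2.resize(im[:,:,::-1],(800,500),interpolation=cv2.INTER_CUBIC))
```

```text
4.4333 [-0.473  0.027  1.606 -0.     1.509 -2.452] [414.456 -81.449 321.347] [ 0.     0.549  0.836 -0.   ]
```

View pics/v4.png

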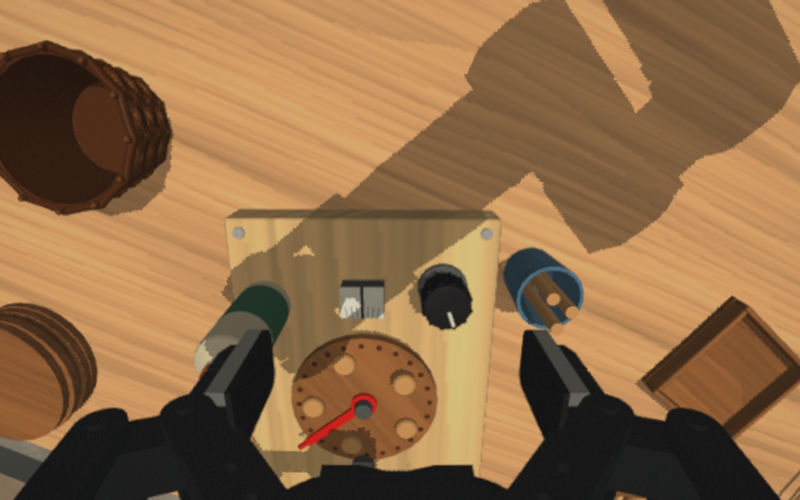

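Run:
```python
from h import *
import pickle
s=pickle.load(open("w1.pkl","rb")); w=lambda x,y:[x/1.25,y/1.25]
pts=[([-200,-140,45],w(228,219)),([-200,140,45],w(498,219)),([-135,-22,66],w(340,290)),([-135,22,66],w(384,290)),([-128,82,99],w(449,307)),([0,0,72],w(364,407)),([-101,22,66],w(384,318)),([-101,-22,66],w(341,318))]
f=lambda p:np.concatenate([(proj("wrist",press(p,L),s)-uv).ravel() for L,uv in pts])
r=least_squares(f,[635,-26,.416],loss="soft_l1"); p=r.x; print(p,r.cost); print(f(p).reshape(-1,2))
d=plane("wrist",w(302,447),72,s)-p[:2]; print("tip",np.hypot(*d),(np.arctan2(d[1],d[0])-p[2]-np.pi)%(2*np.pi))
np.save("p.npy",p)
# glue: base circle & shoulder proj check
for g in([-102,-103],):
  print(press(p,[*g,45]), proj("wrist",press(p,[*g,45]),s)*1.25, proj("wrist",press(p,[*g,163]),s)*1.25)
for u in((264,309),(266,310)): print("glue base",plane("wrist",w(*u),49,s))
# dark green label: axis pixels
im=cv2.imread("pics/w1.png"); h=cv2.cvtColor(im,cv2.COLOR_BGR2HSV)
m=cv2.inRange(h,(50,60,20),(90,255,200)); n,_,st,c=cv2.connectedComponentsWithStats(m); i=1+np.argmax(st[1:,4]); print("label",st[i],c[i]*1.25)
im=cv2.imread("pics/side0.png"); h=cv2.cvtColor(im,cv2.COLOR_BGR2HSV); m=cv2.inRange(h,(50,60,20),(90,255,200));m[:,:340]=0;m[:220]=0
n,_,st,c=cv2.connectedComponentsWithStats(m); i=1+np.argmax(st[1:,4]); print("label side",st[i],c[i])
for z in(75,85,95): print(z,plane("side",c[i],z))
# tray corners z=30
for u in((735,298),(639,385),(803,372)): print("tray",plane("wrist",w(*u),30,s))
print("pot",plane("wrist",w(550,296),75,s))
```

```text
[634.725 -23.205   0.407] 10.823610095106462
[[-4.496  0.317]
 [ 3.726  0.251]
 [-0.2   -1.615]
 [ 0.047 -1.576]
 [-0.804  1.532]
 [ 0.57  -1.444]
 [ 0.278  0.718]
 [ 0.106  0.66 ]]
tip 92.83169897770928 2.2442185022839505
[[ 581.896 -158.194   45.   ]] [[267.805 308.669]] [[227.673 371.632]]
glue base [ 581.616 -161.363]
glue base [ 581.872 -159.044]
label [ 181  229   49   45 1017] [263.059 306.373]Traceback (most recent call last):
  File "<stdin>", line 17, in <module>
    return _wrapfunc(a, 'argmax', axis=axis, out=out, **kwds)
    return bound(*args, **kwds)
ValueError: attempt to get argmax of an empty sequence
```

play_rows:
  motion:
    - [[-14, 12, 9], [0, 0, 0]]
    - [[-14, 12, 9], [0, 0, 0]]
    - [[-14, 12, 9], [0, 0, 0]]
    - [[-14, 12, 9], [0, 0, 0]]
    - [[-14, 12, 9], [0, 0, 0]]
    - [[-14, 12, 9], [0, 0, 0]]
    - [[-14, 12, 9], [0, 0, 0]]
    - [[-14, 12, 9], [0, 0, 0]]
    - [[-14, 12, 9], [0, 0, 0]]
    - [[-14, 12, 9], [0, 0, 0]]
    - [[0, 0, 0], [0, 0, 0]]
    - [[0, 0, 0], [0, 0, 0]]

```text
time_s: 5.48
eef_pos: [580.4, -161.9, 230.4]
ee_rot: [-0.001, 0.549, 0.836, -0.0]
force: [-0.4, 0.7, -0.2]
grip_width: 0.997
```

Run:
```python
from h import *
import pickle
s=ctrl.sense(); im=ctrl.capture("wrist")[:,:,::-1]; cv2.imwrite("pics/w2.png",im)
pickle.dump(s,open("w2.pkl","wb"))
print(s["time_s"],s["joints"],s["eef_pos"],s["ee_rot"])
h=cv2.cvtColor(im,cv2.COLOR_BGR2HSV); m=cv2.inRange(h,(3,150,120),(16,255,255))
n,_,st,c=cv2.connectedComponentsWithStats(m); i=1+np.argmax(st[1:,4]); print("nozzle",st[i],c[i])
for z in(185,195,200): print(z,plane("wrist",c[i],z,s))
for g in([578,-163],[582,-159]): print(g,[proj("wrist",[*g,z],s) for z in(45,163,200)])
cv2.imwrite("pics/v5.png",cv2.resize(im,(800,500)))
```

```text
5.4833 [-0.466  0.488  1.246 -0.     1.409 -2.446] [ 580.432 -161.857  230.387] [-0.001  0.549  0.836 -0.   ]
nozzle [   0  197   94  132 9028] [ 37.87 268.11]
185 [ 676.753 -313.227]
195 [ 667.828 -306.811]
200 [ 663.366 -303.603]
[578, -163] [array([[316.407, 169.913]]), array([[316.409, 211.065]]), array([[316.411, 234.117]])]
[582, -159] [array([[318.553, 175.214]]), array([[319.63 , 218.731]]), array([[320.23 , 242.997]])]
```

View pics/v5.png

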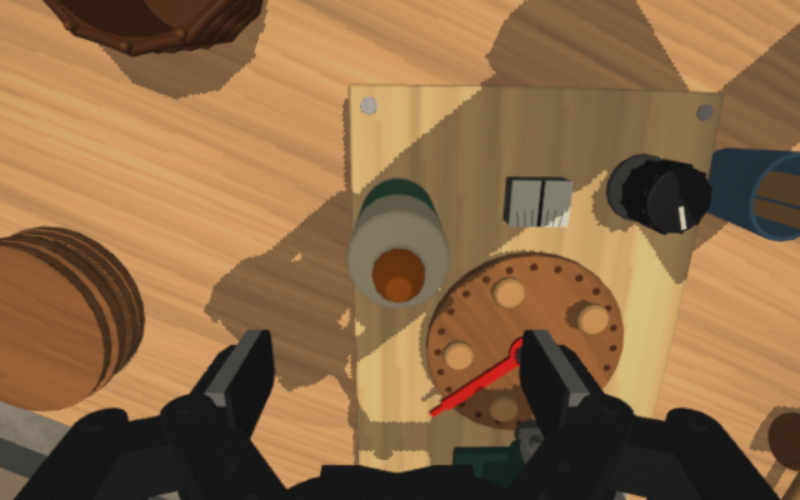

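play_rows:
  motion:
    - [[1.3, -4.7, 0], [0, 0, 0]]
    - [[0, 0, 14], [0, 0, 0]]
    - [[0, 0, 14], [0, 0, 0]]
    - [[0, 0, 14], [0, 0, 0]]
    - [[0, 0, 14], [0, 0, 0]]
    - [[0, 0, 14], [0, 0, 0]]
    - [[0, 0, 14], [0, 0, 0]]
    - [[0, 0, 9], [0, 0, 0]]
    - [[0, 0, 4], [0, 0, 0]]
    - [[0, 0, 0], [0, 0, 0]]

```text
time_s: 6.37
eef_pos: [575.2, -162.3, 134.2]
ee_rot: [-0.0, 0.548, 0.837, -0.0]
force: [0.5, 0.1, 0.5]
grip_width: 0.997
```

play_rows:
  motion:
    - [[0, 0, 0], [0, 0, 0]]
    - [[0, 0, 0], [0, 0, 0]]
    - [[0, 0, 0], [0, 0, 0]]
    - [[0, 0, 0], [0, 0, 0]]
    - [[0, 0, 0], [0, 0, 0]]
    - [[0, 0, 0], [0, 0, 0]]
    - [[0, 0, 0], [0, 0, 0]]
    - [[0, 0, 0], [0, 0, 0]]
  fingers: 40
  squeeze: 50

```text
time_s: 7.03
eef_pos: [576.1, -162.7, 135.6]
ee_rot: [0.001, 0.548, 0.837, 0.0]
force: [-0.8, -0.7, 6.6]
grip_width: 0.612
```

play_rows:
  motion:
    - [[0, 0, -6], [0, 0, 0]]
    - [[0, 0, -12], [0, 0, 0]]
    - [[0, -4, -15], [0, 0, 0]]
    - [[0, -8, -15], [0, 0, 0]]
    - [[0, -15, -15], [0, 0, 0]]
    - [[0, -20, -15], [0, 0, 0]]
    - [[0, -20, -15], [0, 0, 0]]
    - [[0, -20, -10], [0, 0, 0]]
    - [[0, -20, 0], [0, 0, 0]]
    - [[0, -20, 0], [0, 0, 0]]
    - [[0, -20, 0], [0, 0, 0]]

```text
time_s: 7.95
eef_pos: [439.8, -221.3, 237.5]
ee_rot: [-0.0, 0.548, 0.837, -0.0]
force: [0.3, -1.3, -3.1]
grip_width: 0.609
```

Run:
```python
from h import *
import pickle
s=pickle.load(open("w1.pkl","rb")); w=lambda x,y:[x/1.25,y/1.25]
for u in((735,298),(639,385),(803,372)): print("tray",plane("wrist",w(*u),30,s))
print("pot",plane("wrist",w(550,296),75,s))
s2=pickle.load(open("w2.pkl","rb"))
pts=[([-135,-22,66],w(508,178)),([-135,22,66],w(571,179)),([-128,82,99],w(679,201)),([-101,22,66],w(570,226)),([-101,-22,66],w(509,227)),([-200,-140,45],w(349,85)),([-200,140,45],w(721,93))]
f=lambda p:np.concatenate([(proj("wrist",press(p,L),s2)-uv).ravel() for L,uv in pts])
r=least_squares(f,[635,-24,.41],loss="soft_l1"); print(r.x,r.cost); print(f(r.x).reshape(-1,2))
```

```text
tray [371.404 319.955]
tray [512.401 279.228]
tray [417.209 471.969]
pot [441.877  95.4  ]
[634.599 -25.081   0.406] 11.599573823946326
[[ 2.863  1.773]
 [ 1.112  1.457]
 [-0.026 -0.358]
 [-2.565  0.655]
 [-0.948 -0.386]
 [-2.445 -0.702]
 [ 3.381 -1.006]]
```

play_rows:
  motion:
    - [[10, 5, 0], [0, 0, 0]]
    - [[20, 10, 0], [0, 0, 0]]
    - [[29.5, 14.4, 0], [0, 0, 0]]
    - [[29.5, 14.4, 0], [0, 0, 0]]
    - [[29.5, 14.4, 0], [0, 0, 0]]
    - [[29.5, 14.4, 0], [0, 0, 0]]
    - [[29.5, 14.4, 0], [0, 0, 0]]
    - [[29.5, 14.4, 0], [0, 0, 0]]
    - [[29.5, 14.4, 0], [0, 0, 0]]
    - [[29.5, 14.4, 0], [0, 0, 0]]
    - [[29.5, 14.4, 0], [0, 0, 0]]
    - [[29.5, 14.4, 0], [0, 0, 0]]
    - [[29.5, 14.4, 0], [0, 0, 0]]
    - [[29.5, 14.4, 0], [0, 0, 0]]
    - [[29.5, 14.4, 0], [0, 0, 0]]
    - [[29.5, 14.4, 0], [0, 0, 0]]
    - [[29.5, 14.4, 0], [0, 0, 0]]
    - [[29.5, 14.4, 0], [0, 0, 0]]
    - [[20, 10, 0], [0, 0, 0]]
    - [[15, 7, 0], [0, 0, 0]]

```text
time_s: 9.62
eef_pos: [465.9, 378.3, 236.9]
ee_rot: [-0.0, 0.547, 0.837, -0.0]
force: [0.2, -0.4, -3.0]
grip_width: 0.612
```

Run:
```python
from h import *
s=ctrl.sense(); a=ctrl.capture("wrist")[:,:,::-1]; b=ctrl.capture("scene")[:,:,::-1]
print(s["time_s"],s["joints"],s["eef_pos"],s["ee_rot"],s["force"])
for g in([466,376,30],): print(proj("wrist",g,s),proj("scene",g))
b=cv2.resize(b[100:260,280:500],(580,422)); a=cv2.resize(a,(580,362)); cv2.imwrite("pics/v6.png",cv2.resize(np.vstack([a,b]),(440,596)))
```

```text
9.6167 [ 0.487  0.478  1.245  0.     1.42  -1.497] [465.853 378.315 236.884] [-0.     0.547  0.837 -0.   ] [ 0.172 -0.405 -3.022]
[[314.573 166.987]] [[379.232 178.464]]
```

View pics/v6.png

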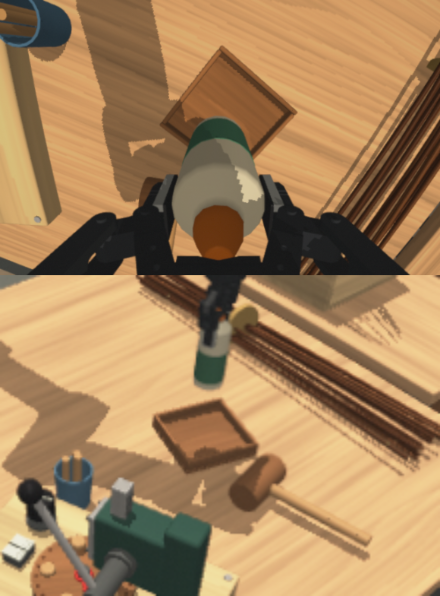

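play_rows:
  motion:
    - [[6, 2.5, 0], [0, 0, 0]]
    - [[6, 2.5, 0], [0, 0, 0]]
    - [[0, 0, 10], [0, 0, 0]]
    - [[0, 0, 16], [0, 0, 0]]
    - [[0, 0, 16], [0, 0, 0]]
    - [[0, 0, 16], [0, 0, 0]]
    - [[0, 0, 16], [0, 0, 0]]
    - [[0, 0, 16], [0, 0, 0]]
    - [[0, 0, 16], [0, 0, 0]]
    - [[0, 0, 12], [0, 0, 0]]
    - [[0, 0, 8], [0, 0, 0]]
    - [[0, 0, 5], [0, 0, 0]]
    - [[0, 0, 3], [0, 0, 0]]
    - [[0, 0, 2], [0, 0, 0]]
    - [[0, 0, 0], [0, 0, 0]]
    - [[0, 0, 0], [0, 0, 0]]

```text
time_s: 11.05
eef_pos: [466.7, 389.0, 101.8]
ee_rot: [0.0, 0.548, 0.837, 0.0]
force: [0.2, -0.5, -2.4]
grip_width: 0.609
```

play_rows:
  motion:
    - [[0, 0, 1.5], [0, 0, 0]]
    - [[0, 0, 1], [0, 0, 0]]
    - [[0, 0, 1], [0, 0, 0]]
    - [[0, 0, 0], [0, 0, 0]]

```text
time_s: 11.38
eef_pos: [466.4, 388.9, 97.7]
ee_rot: [-0.0, 0.548, 0.837, -0.0]
force: [-0.5, -0.2, -2.9]
grip_width: 0.608
```

play_rows:
  motion:
    - [[0, 0, 1], [0, 0, 0]]
    - [[0, 0, 1], [0, 0, 0]]
    - [[0, 0, 0], [0, 0, 0]]

```text
time_s: 11.63
eef_pos: [467.1, 389.1, 97.6]
ee_rot: [0.001, 0.548, 0.837, 0.001]
force: [-3.1, -1.3, 10.2]
grip_width: 0.613
```

play_rows:
  motion:
    - [[0, 0, 0], [0, 0, 0]]
    - [[0, 0, 0], [0, 0, 0]]
    - [[0, 0, 0], [0, 0, 0]]
    - [[0, 0, 0], [0, 0, 0]]
    - [[0, 0, 0], [0, 0, 0]]
    - [[0, 0, 0], [0, 0, 0]]
    - [[0, 0, -8], [0, 0, 0]]
    - [[0, 0, -18], [0, 0, 0]]
    - [[0, 0, -20], [0, 0, 0]]
    - [[0, 0, -20], [0, 0, 0]]
    - [[0, 0, -20], [0, 0, 0]]
    - [[0, 0, -20], [0, 0, 0]]
    - [[0, 0, -20], [0, 0, 0]]
    - [[0, 0, -14], [0, 0, 0]]
    - [[0, 0, 0], [0, 0, 0]]
  fingers: 85

```text
time_s: 12.88
eef_pos: [467.3, 389.4, 239.6]
ee_rot: [0.001, 0.548, 0.837, 0.003]
force: [-0.5, -0.2, 0.6]
grip_width: 0.994
```

play_rows:
  motion:
    - [[-26, -9.9, 3.4], [0, 0, 0]]
    - [[-26, -9.9, 3.4], [0, 0, 0]]
    - [[-26, -9.9, 3.4], [0, 0, 0]]
    - [[-26, -9.9, 3.4], [0, 0, 0]]
    - [[-26, -9.9, 3.4], [0, 0, 0]]
    - [[-26, -9.9, 3.4], [0, 0, 0]]
    - [[-26, -9.9, 3.4], [0, 0, 0]]
    - [[-26, -9.9, 3.4], [0, 0, 0]]
    - [[-26, -9.9, 3.4], [0, 0, 0]]
    - [[-26, -9.9, 3.4], [0, 0, 0]]
    - [[-26, -9.9, 3.4], [0, 0, 0]]
    - [[-26, -9.9, 3.4], [0, 0, 0]]
    - [[-26, -9.9, 3.4], [0, 0, 0]]
    - [[-26, -9.9, 3.4], [0, 0, 0]]

```text
time_s: 14.05
eef_pos: [484.5, -1.5, 187.5]
ee_rot: [-0.0, 0.548, 0.837, -0.0]
force: [0.2, 0.6, 0.0]
grip_width: 0.995
```

play_rows:
  motion:
    - [[0, 0, 0], [0, 0, 7]]
    - [[0, 0, 0], [0, 0, 7]]
    - [[0, 0, 0], [0, 0, 7]]
    - [[0, 0, 0], [0, 0, 7]]
    - [[0, 0, 0], [0, 0, 7]]
    - [[0, 0, 0], [0, 0, 7]]
    - [[0, 0, 0], [0, 0, 7]]
    - [[0, 0, 0], [0, 0, 7]]
    - [[0, 0, 0], [0, 0, 7]]
    - [[0, 0, 0], [0, 0, 7]]
    - [[0, 0, 0], [0, 0, 7]]
    - [[0, 0, 0], [0, 0, 7]]
    - [[0, 0, 0], [0, 0, 7]]
    - [[0, 0, 0], [0, 0, 7]]
    - [[0, 0, 0], [0, 0, 7]]
    - [[0, 0, 0], [0, 0, 7]]
    - [[0, 0, 0], [0, 0, 7]]
    - [[0, 0, 0], [0, 0, 7]]
    - [[0, 0, 0], [0, 0, 7]]
    - [[0, 0, 0], [0, 0, 7]]

```text
time_s: 15.72
eef_pos: [484.6, -0.1, 187.6]
ee_rot: [0.0, 0.973, -0.232, -0.001]
force: [0.5, 0.1, 0.4]
grip_width: 0.998
```

play_rows:
  motion:
    - [[0, 0, 0], [0, 0, 7]]
    - [[0, 0, 0], [0, 0, 7]]
    - [[0, 0, 0], [0, 0, 7]]
    - [[0, 0, 0], [0, 0, 7]]
    - [[0, 0, 0], [0, 0, 7]]
    - [[0, 0, 0], [0, 0, 7]]
    - [[0, 0, 0], [0, 0, 0]]
    - [[0, 0, 0], [0, 0, 0]]

```text
time_s: 16.38
eef_pos: [484.7, -0.1, 187.8]
ee_rot: [0.0, 0.828, -0.561, -0.0]
force: [-0.1, -0.2, 0.0]
grip_width: 0.998
```

Run:
```python
from h import *
import pickle
s=ctrl.sense(); a=ctrl.capture("wrist")[:,:,::-1]; b=ctrl.capture("scene")[:,:,::-1]; cv2.imwrite("pics/w3.png",a)
pickle.dump(s,open("w3.pkl","wb"))
print(s["time_s"],s["joints"],s["eef_pos"],s["ee_rot"],s["force"])
print("knob pred",proj("wrist",press([634.7,-24.3,.408],[-128,82,99]),s)*1.25)
a=cv2.resize(a,(600,375)); b=cv2.resize(b[100:260,280:500],(302,220),interpolation=cv2.INTER_CUBIC); v=np.zeros((595,600,3),np.uint8); v[:375]=a; v[375:,:302]=b; cv2.imwrite("pics/v7.png",v)
```

```text
16.3833 [-0.243  0.265  1.68  -0.     1.197  0.948] [484.722  -0.129 187.772] [ 0.     0.828 -0.561 -0.   ] [-0.084 -0.24   0.029]
knob pred [[396.63  258.539]]
```

View pics/v7.png

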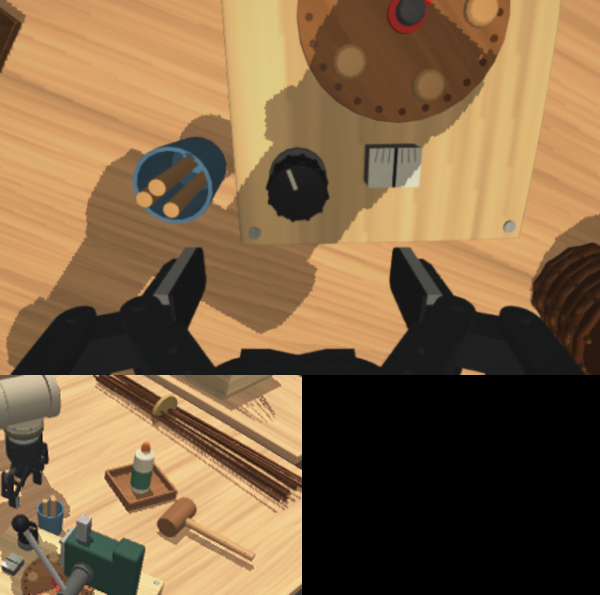

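play_rows:
  motion:
    - [[1, -2, 0], [0, 0, 0]]
    - [[0, 0, 0], [0, 0, 0]]
    - [[0, 0, 0], [0, 0, 0]]
    - [[0, 0, 13], [0, 0, 0]]
    - [[0, 0, 15], [0, 0, 0]]
    - [[0, 0, 15], [0, 0, 0]]
    - [[0, 0, 15], [0, 0, 0]]
    - [[0, 0, 15], [0, 0, 0]]
    - [[0, 0, 15], [0, 0, 0]]
    - [[0, 0, 14], [0, 0, 0]]
    - [[0, 0, 9], [0, 0, 0]]
    - [[0, 0, 5], [0, 0, 0]]
    - [[0, 0, 0], [0, 0, 0]]
  fingers: 66

```text
time_s: 17.57
eef_pos: [486.9, -0.3, 71.5]
ee_rot: [0.0, 0.827, -0.562, -0.001]
force: [0.3, 0.7, 0.4]
grip_width: 0.773
```

play_rows:
  motion:
    - [[0, 0, 0], [0, 0, 0]]
    - [[0, 0, 0], [0, 0, 0]]
    - [[0, 0, 0], [0, 0, 0]]
    - [[0, 0, 0], [0, 0, 0]]
    - [[0, 0, 0], [0, 0, 0]]
    - [[0, 0, 0], [0, 0, 0]]
  fingers: 38
  squeeze: 45

```text
time_s: 18.07
eef_pos: [487.2, 0.7, 73.3]
ee_rot: [-0.001, 0.827, -0.562, -0.0]
force: [-3.0, 7.8, 7.4]
grip_width: 0.523
```

play_rows:
  motion:
    - [[0, 0, 0], [0, 0, -3]]
    - [[0, 0, 0], [0, 0, -5]]
    - [[0, 0, 0], [0, 0, -6]]
    - [[0, 0, 0], [0, 0, -6]]
    - [[0, 0, 0], [0, 0, -6]]
    - [[0, 0, 0], [0, 0, -6]]
    - [[0, 0, 0], [0, 0, -6]]
    - [[0, 0, 0], [0, 0, -6]]
    - [[0, 0, 0], [0, 0, -6]]
    - [[0, 0, 0], [0, 0, -6]]
    - [[0, 0, 0], [0, 0, -6]]
    - [[0, 0, 0], [0, 0, -6]]
    - [[0, 0, 0], [0, 0, -6]]
    - [[0, 0, 0], [0, 0, -6]]
    - [[0, 0, 0], [0, 0, -6]]
    - [[0, 0, 0], [0, 0, -6]]
    - [[0, 0, 0], [0, 0, -6]]
    - [[0, 0, 0], [0, 0, -6]]
    - [[0, 0, 0], [0, 0, -6]]
    - [[0, 0, 0], [0, 0, -6]]

```text
time_s: 19.73
eef_pos: [481.6, 1.9, 73.0]
ee_rot: [-0.005, 0.914, 0.406, -0.006]
force: [-35.9, 7.6, 33.1]
grip_width: 0.524
```

play_rows:
  motion:
    - [[0, 0, 0], [0, 0, -6]]
    - [[0, 0, 0], [0, 0, -6]]
    - [[0, 0, 0], [0, 0, -6]]
    - [[0, 0, 0], [0, 0, -6]]
    - [[0, 0, 0], [0, 0, -5]]
    - [[0, 0, 0], [0, 0, -3]]
    - [[0, 0, 0], [0, 0, 0]]
    - [[0, 0, 0], [0, 0, 0]]

```text
time_s: 20.4
eef_pos: [480.8, 0.3, 73.1]
ee_rot: [-0.006, 0.768, 0.641, -0.006]
force: [-41.1, -2.1, 35.1]
grip_width: 0.522
```

Run:
```python
from h import *
import pickle
s=ctrl.sense(); a=ctrl.capture("wrist")[:,:,::-1]; b=ctrl.capture("side")[:,:,::-1]; cv2.imwrite("pics/w4.png",a); cv2.imwrite("pics/side4.png",b)
pickle.dump(s,open("w4.pkl","wb"))
print(s["time_s"],s["joints"],s["eef_pos"],s["ee_rot"],s["force"])
p=[634.7,-24.3,.408]
for ang in(-.2,-.1,0,.1,.2): print(ang,proj("wrist",press(p,[-96*np.cos(ang),-96*np.sin(ang),72]),s).round(1),proj("side",press(p,[-96*np.cos(ang),-96*np.sin(ang),72])).round(1))
a=cv2.resize(a,(600,375)); b=cv2.resize(b[190:270,270:390],(330,220),interpolation=cv2.INTER_CUBIC); v=np.zeros((595,600,3),np.uint8); v[:375]=a; v[375:,:330]=b; cv2.imwrite("pics/v8.png",v)
```

```text
20.4 [-0.242  0.422  1.805 -0.004  0.931 -1.631] [480.818   0.302  73.063] [-0.006  0.768  0.641 -0.006] [-41.077  -2.13   35.116]
-0.2 [[253.1 378.5]] [[319.  245.8]]
-0.1 [[237.4 384.2]] [[321.9 247.1]]
0 [[223. 391.]] [[325.  248.2]]
0.1 [[210.  398.7]] [[328.2 249. ]]
0.2 [[198.6 407.1]] [[331.6 249.6]]
```

View pics/v8.png

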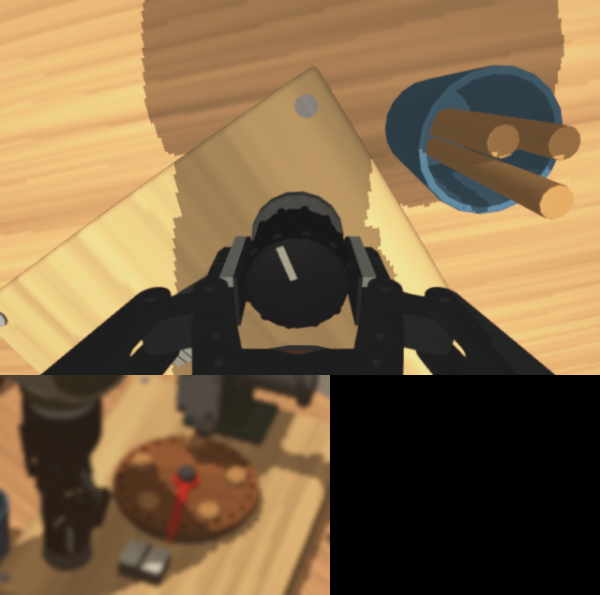

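play_rows:
  motion:
    - [[0, -2, -1], [0, 0, 0]]
    - [[0, -2, -1], [0, 0, 0]]
    - [[0, -1.5, 0], [0, 0, -3]]
    - [[0, 0, 0], [0, 0, -4]]
    - [[0, 0, 0], [0, 0, -3]]
    - [[0, 0, 0], [0, 0, 0]]
    - [[0, 0, 0], [0, 0, 0]]

```text
time_s: 21.08
eef_pos: [480.3, -0.2, 73.5]
ee_rot: [-0.001, 0.709, 0.705, -0.002]
force: [-4.0, -8.3, -9.7]
grip_width: 0.522
```

play_rows:
  motion:
    - [[0, 0, 0], [0, 0, 0]]
    - [[0, 0, 0], [0, 0, 0]]
    - [[0, 0, 0], [0, 0, 0]]
    - [[0, 0, 0], [0, 0, 0]]
    - [[0, 0, -10], [0, 0, 0]]
    - [[0, 0, -15], [0, 0, 0]]
    - [[0, 0, -15], [0, 0, 0]]
    - [[-10, 0, -15], [0, 0, 0]]
    - [[-15, 8, -15], [0, 0, 0]]
    - [[-15, 8, -15], [0, 0, 0]]
    - [[-15, 8, -15], [0, 0, 0]]
    - [[-7, 6, -15], [0, 0, 0]]
    - [[0, 0, 0], [0, 0, 0]]
    - [[0, 0, 0], [0, 0, 0]]
  fingers: 66

```text
time_s: 22.25
eef_pos: [511.4, -61.6, 189.7]
ee_rot: [0.001, 0.71, 0.704, 0.0]
force: [-0.5, -0.3, -0.6]
grip_width: 0.778
```

Run:
```python
from h import *
import pickle
s=ctrl.sense(); a=ctrl.capture("wrist")[:,:,::-1]; cv2.imwrite("pics/w5.png",a)
pickle.dump(s,open("w5.pkl","wb"))
print(s["time_s"],s["joints"],s["eef_pos"],s["ee_rot"],s["force"])
p=[634.7,-24.3,.408]
u=[proj("wrist",press(p,X),s)[0] for X in([-96,0,72],[-101,0,66],[-135,0,66],[0,0,75],[-128,82,99])]; print(u)
x0,y0=40,80; b=a[y0:y0+280,x0:x0+400]; print(x0,y0,"x2"); cv2.imwrite("pics/v9.png",cv2.resize(b,(800,560),interpolation=cv2.INTER_CUBIC))
```

```text
22.25 [-0.348  0.327  1.591  0.     1.222 -1.911] [511.386 -61.568 189.73 ] [0.001 0.71  0.704 0.   ] [-0.523 -0.321 -0.557]
[array([315.627, 234.015]), array([313.203, 226.004]), array([295.863, 189.835]), array([359.273, 325.874]), array([405.761, 166.004])]
40 80 x2
```

View pics/v9.png

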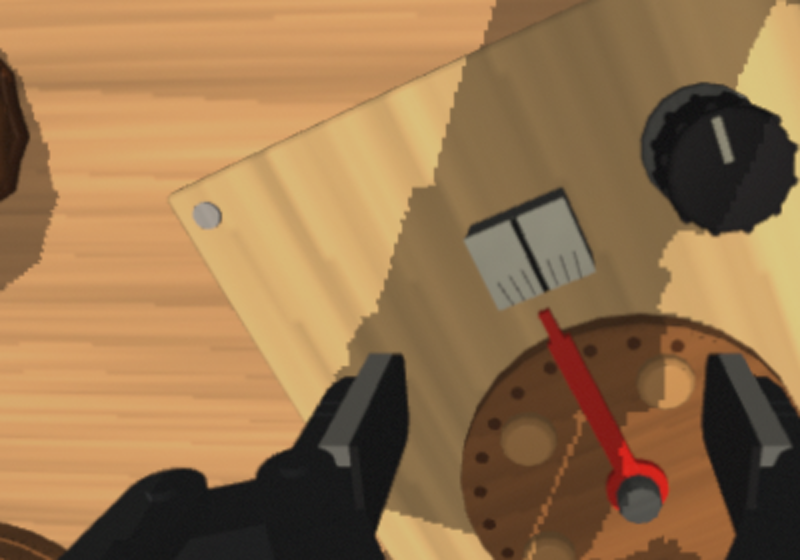

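```bash
cat > ptr.py <<'E'
from h import *
import pickle,sys
def measure(img,s,p=[634.7,-24.3,.408]):
    h=cv2.cvtColor(img,cv2.COLOR_BGR2HSV)
    red=(((h[...,0]<6)|(h[...,0]>174))&(h[...,1]>170)&(h[...,2]>60)).astype(np.uint8)
    n,l,st,c=cv2.connectedComponentsWithStats(red); i=1+np.argmax(st[1:,4]); ys,xs=np.where(l==i)
    ab=proj("wrist",press(p,[[-101,0,66],[-135,0,66]]),s); o=proj("wrist",press(p,[0,0,72]),s)[0]
    # black line: darkest point per row between ends
    g=cv2.GaussianBlur(cv2.cvtColor(img,cv2.COLOR_BGR2GRAY),(3,3),0).astype(float); P=[]
    for t in np.linspace(.15,.85,15):
        q=ab[0]+t*(ab[1]-ab[0]); d=np.array([1,0.]); v=np.arange(-6,6.1,.25)
        G=[cv2.getRectSubPix(g.astype(np.float32),(1,1),(float(q[0]+k),float(q[1])))[0,0] for k in v]
        w=np.maximum(np.median(G)*.75-np.array(G),0); P.append(q+[ (w*v).sum()/max(w.sum(),1e-6),0])
    P=np.array(P); shift=np.mean(P[:,0]-np.linspace(ab[0],ab[1],15)[:,0]*0-[ (ab[0]+t*(ab[1]-ab[0]))[0] for t in np.linspace(.15,.85,15)])
    # pointer centre-line per row, outer part
    r=np.hypot(xs-o[0],ys-o[1]); out=[]
    for y in range(ys.min()+3,ys.min()+60):
        k=xs[ys==y]; 
        if len(k): out.append([k.mean(),y])
    out=np.array(out)
    def f(a): # compare with projected axis in the shifted image
        R=np.linspace(50,97,40); U=proj("wrist",press(p,np.c_[-R*np.cos(a[0]),-R*np.sin(a[0]),0*R+74]),s)+[shift,0]
        y=out[:,1]; m=(y>U[:,1].min())&(y<U[:,1].max()); j=np.argsort(U[:,1])
        return (np.interp(y,U[j,1],U[j,0])-out[:,0])*m
    r=least_squares(f,[0.02],diff_step=1e-3); print("line shift px",shift,"std",np.std(P[:,0]-np.polyval(np.polyfit(P[:,1],P[:,0],1),P[:,1])),"a",r.x,"res",np.std(r.fun[r.fun!=0]),"tip px",out[0])
if __name__=="__main__":
    k=sys.argv[1]; measure(cv2.imread(f"pics/{k}.png"),pickle.load(open(f"{k}.pkl","rb")))
E
python3 ptr.py w5
```

```text
line shift px 0.19983891490874914 std 0.051349226958180456 a [0.035] res 0.5412767923883245 tip px [312.5 238. ]
```

play_rows:
  motion:
    - [[15, -6, 0], [0, 0, 0]]
    - [[15, -8, 5], [0, 0, 0]]
    - [[15, -8, 15], [0, 0, 0]]
    - [[15, -6, 15], [0, 0, 0]]
    - [[2, 0, 15], [0, 0, 0]]
    - [[0, 0, 15], [0, 0, 0]]
    - [[0, 0, 15], [0, 0, 0]]
    - [[0, 0, 15], [0, 0, 0]]
    - [[0, 0, 10], [0, 0, 0]]
    - [[0, 0, 6], [0, 0, 0]]
    - [[0, 0, 4], [0, 0, 0]]
    - [[0, 0, 0], [0, 0, 0]]

```text
time_s: 23.3
eef_pos: [483.4, 1.0, 73.7]
ee_rot: [-0.0, 0.71, 0.705, -0.0]
force: [0.1, 0.6, 1.0]
grip_width: 0.768
```

play_rows:
  motion:
    - [[0, 0, 0], [0, 0, 0]]
    - [[0, 0, 0], [0, 0, 0]]
    - [[0, 0, 0], [0, 0, 0]]
    - [[0, 0, 0], [0, 0, 0]]
    - [[0, 0, 0], [0, 0, 0]]
    - [[0, 0, 0], [0, 0, 0]]
  fingers: 38
  squeeze: 45

```text
time_s: 23.8
eef_pos: [484.2, -0.4, 75.3]
ee_rot: [0.001, 0.71, 0.705, -0.0]
force: [-3.6, -5.9, 6.9]
grip_width: 0.525
```

```bash
python3 -c "
from h import *
s=ctrl.sense();q=s['ee_rot'];print(s['eef_pos'],2*np.degrees(np.arctan2(q[2],q[1])),s['force'])"
```

```text
[484.173  -0.364  75.325] 89.57985548599454 [-3.575 -5.911  6.881]
```

play_rows:
  motion:
    - [[0, 0, 0], [0, 0, -2]]
    - [[0, 0, 0], [0, 0, -1.5]]
    - [[0, 0, 0], [0, 0, 0]]
    - [[0, 0, 0], [0, 0, 0]]

```text
time_s: 24.13
eef_pos: [484.1, -0.3, 75.3]
ee_rot: [0.001, 0.688, 0.726, -0.0]
force: [-3.5, -5.7, 5.5]
grip_width: 0.524
```

```bash
python3 -c "
from h import *
s=ctrl.sense();q=s['ee_rot'];print(s['eef_pos'],2*np.degrees(np.arctan2(q[2],q[1])),s['force'],s['wrist_torque'])"
```

```text
[484.148  -0.328  75.316] 93.09272407272057 [-3.541 -5.682  5.475] [-0.89   0.508  0.123]
```

play_rows:
  motion:
    - [[0, 0, 0], [0, 0, 0]]
    - [[0, 0, 0], [0, 0, 0]]
    - [[0, 0, 0], [0, 0, 0]]
    - [[0, 0, 0], [0, 0, 0]]
    - [[0, 0, -10], [0, 0, 0]]
    - [[0, 0, -15], [0, 0, 0]]
    - [[0, 0, -15], [0, 0, 0]]
    - [[-10, 0, -15], [0, 0, 0]]
    - [[-15, 8, -15], [0, 0, 0]]
    - [[-15, 8, -15], [0, 0, 0]]
    - [[-15, 8, -15], [0, 0, 0]]
    - [[-7, 4, -15], [0, 0, 0]]
    - [[0, 0, 0], [0, 0, 0]]
    - [[0, 0, 0], [0, 0, 0]]
  fingers: 66

```text
time_s: 25.3
eef_pos: [515.1, -59.8, 189.6]
ee_rot: [0.0, 0.688, 0.726, 0.0]
force: [-0.3, -0.4, -0.2]
grip_width: 0.771
```

Run:
```python
from ptr import *
s=ctrl.sense(); a=ctrl.capture("wrist")[:,:,::-1]; cv2.imwrite("pics/w6.png",a)
pickle.dump(s,open("w6.pkl","wb")); print(s["time_s"],s["joints"],s["eef_pos"])
measure(cv2.imread("pics/w6.png"),s)
for a,u in((-101,66),(-135,66)): print(proj("wrist",press([634.7,-24.3,.408],[a,0,u]),s))
b=cv2.imread("pics/w6.png")[160:340,240:440]; cv2.imwrite("pics/v10.png",cv2.resize(b,(600,540),interpolation=cv2.INTER_CUBIC))
```

```text
25.3 [-0.342  0.334  1.581  0.     1.225 -1.966] [515.074 -59.763 189.613]
line shift px 0.18985014921972454 std 0.0482406915637223 a [-0.014] res 0.41248215183475206 tip px [313.5 231. ]
[[309.015 221.546]]
[[293.851 184.093]]
```

View pics/v10.png

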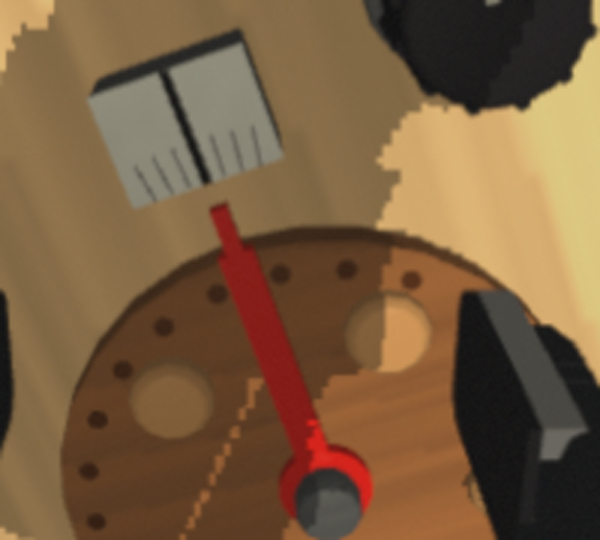

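play_rows:
  motion:
    - [[15, -6, 0], [0, 0, 0]]
    - [[15, -8, 5], [0, 0, 0]]
    - [[15, -8, 15], [0, 0, 0]]
    - [[15, -6, 15], [0, 0, 0]]
    - [[2, 0, 15], [0, 0, 0]]
    - [[0, 0, 15], [0, 0, 0]]
    - [[0, 0, 15], [0, 0, 0]]
    - [[0, 0, 15], [0, 0, 0]]
    - [[0, 0, 10], [0, 0, 0]]
    - [[0, 0, 6], [0, 0, 0]]
    - [[0, 0, 4], [0, 0, 0]]
    - [[0, 0, 0], [0, 0, 0]]

```text
time_s: 26.35
eef_pos: [483.4, 1.0, 73.7]
ee_rot: [-0.0, 0.688, 0.726, -0.0]
force: [-0.4, -0.3, -0.8]
grip_width: 0.772
```

play_rows:
  motion:
    - [[0, 0, 0], [0, 0, 0]]
    - [[0, 0, 0], [0, 0, 0]]
    - [[0, 0, 0], [0, 0, 0]]
    - [[0, 0, 0], [0, 0, 0]]
    - [[0, 0, 0], [0, 0, 0]]
    - [[0, 0, 0], [0, 0, 0]]
    - [[0, 0, 0], [0, 0, 1]]
    - [[0, 0, 0], [0, 0, 0]]
    - [[0, 0, 0], [0, 0, 0]]
  fingers: 38
  squeeze: 45

```text
time_s: 27.1
eef_pos: [484.2, -0.3, 75.3]
ee_rot: [0.001, 0.694, 0.72, -0.0]
force: [-2.5, -5.2, 5.5]
grip_width: 0.521
```

play_rows:
  motion:
    - [[0, 0, 0], [0, 0, 0]]
    - [[0, 0, 0], [0, 0, 0]]
    - [[0, 0, 0], [0, 0, 0]]
    - [[0, 0, 0], [0, 0, 0]]
    - [[0, 0, -10], [0, 0, 0]]
    - [[0, 0, -15], [0, 0, 0]]
    - [[0, 0, -15], [0, 0, 0]]
    - [[-10, 0, -15], [0, 0, 0]]
    - [[-15, 8, -15], [0, 0, 0]]
    - [[-15, 8, -15], [0, 0, 0]]
    - [[-15, 8, -15], [0, 0, 0]]
    - [[-7, 4, -15], [0, 0, 0]]
    - [[0, 0, 0], [0, 0, 0]]
    - [[0, 0, 0], [0, 0, 0]]
  fingers: 66

```text
time_s: 28.27
eef_pos: [514.0, -60.3, 189.6]
ee_rot: [0.0, 0.694, 0.72, 0.0]
force: [-0.4, -0.2, 0.2]
grip_width: 0.776
```

Run:
```python
from ptr import *
s=ctrl.sense(); a=ctrl.capture("wrist")[:,:,::-1]; cv2.imwrite("pics/w7.png",a)
pickle.dump(s,open("w7.pkl","wb")); print(s["time_s"],s["joints"],s["eef_pos"])
measure(cv2.imread("pics/w7.png"),s)
```

```text
28.2667 [-0.344  0.332  1.584  0.     1.224 -1.95 ] [513.999 -60.301 189.584]
line shift px 0.2215464467199619 std 0.05106348179078102 a [-0.001] res 0.40649021189330636 tip px [313. 233.]
```

play_rows:
  motion:
    - [[0, 0, -12], [0, 0, -7.1]]
    - [[0, 0, -14], [0, 0, -7.1]]
    - [[0, 0, -14], [0, 0, -7.1]]
    - [[-14, 0, -14], [0, 0, 0]]
    - [[-14, 0, -14], [0, 0, 0]]
    - [[-14, 0, -14], [0, 0, 0]]
    - [[-14, 0, -14], [0, 0, 0]]
    - [[-14, 5, -12], [0, 0, 0]]
    - [[-14, 10, 0], [0, 0, 0]]
    - [[-14, 15, 0], [0, 0, 0]]
    - [[-12, 12, 0], [0, 0, 0]]
    - [[0, 0, 0], [0, 0, 0]]
    - [[0, 0, 0], [0, 0, 0]]

```text
time_s: 29.4
eef_pos: [596.0, -144.0, 295.5]
ee_rot: [-0.001, 0.549, 0.836, -0.0]
force: [-0.8, 0.3, 0.4]
grip_width: 0.769
```

Run:
```python
from h import *
s=ctrl.sense(); a=ctrl.capture("wrist")[:,:,::-1]; cv2.imwrite("pics/w8.png",a)
print(s["time_s"],s["joints"],s["eef_pos"],s["ee_rot"])
B=press([634.7,-24.3,.408],[-22.5,-95,319.3])[0]; R,p=tool(s); print("ball",B,"tool delta",(B-p)@R, "px",proj("wrist",B,s)*1.25, "5mm x",proj("wrist",B+R[:,0]*5,s)*1.25,"5mm y",proj("wrist",B+R[:,1]*5,s)*1.25)
cv2.imwrite("pics/v11.png",cv2.resize(a,(800,500)))
```

```text
29.4 [-0.428  0.487  1.083  0.     1.575 -2.407] [ 596.049 -143.995  295.54 ] [-0.001  0.549  0.836 -0.   ]
ball [ 651.74  -120.429  319.3  ] tool delta [ -0.442  60.424 -23.876] px [[394.532 510.047]] 5mm x [[408.197 510.029]] 5mm y [[394.55  519.873]]
```

View pics/v11.png

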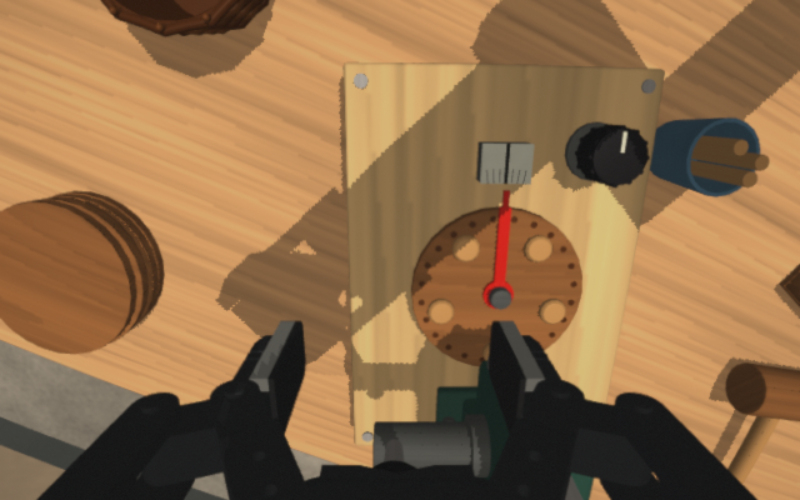

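Run:
```python
from h import *
a=cv2.imread("pics/w8.png"); g=cv2.cvtColor(a,cv2.COLOR_BGR2GRAY)
for r in range(362,400,3): print(r,g[r,284:352:4])
th=np.linspace(0,2*np.pi,400); s=ctrl.sense(); B=press([634.7,-24.3,.408],[-22.5,-95,319.3])[0]
v=np.random.default_rng(0).normal(size=(5000,3)); v/=np.linalg.norm(v,axis=1)[:,None]; u=proj("wrist",B+16*v,s); print("pred ball top row",u[:,1].min(),"cols",u[:,0].min(),u[:,0].max())
```

```text
362 [165 169 169 160  85  85  66  63  61  61  85  85  85  85  85  86  84]
365 [166 163 163 167  84  85  64  63  62  61  84  84  84  85  85  85  84]
368 [167 160 166 163  82  82  59  43  43  53  81  82  81  82  83  82  82]
371 [155 161 170 162  74  23  19  19  19  16  19  68  79  79  79  77  72]
374 [25 22 27 64 22 18 17 20 17 18 19 19 40 47 28 23 24]
377 [23 25 25 25 23 24 24 20 20 22 22 25 25 23 22 24 24]
380 [26 25 23 25 23 24 23 24 25 25 24 24 23 24 25 23 24]
383 [23 24 24 24 23 22 24 23 23 22 23 24 23 24 22 24 24]
386 [26 25 22 22 23 23 22 24 25 24 23 23 23 22 24 22 24]
389 [21 23 24 24 21 25 26 24 24 23 24 23 23 23 25 22 24]
392 [23 23 23 25 23 24 24 25 23 25 23 23 22 22 25 24 23]
395 [24 24 25 24 24 24 24 24 25 23 25 23 23 23 25 24 24]
398 [21 23 23 24 26 24 24 24 23 24 24 23 23 23 26 25 23]
pred ball top row 369.6198333921061 cols 280.14993927216824 350.05400437983917
```

play_rows:
  motion:
    - [[0, 8, 0], [0, 0, 0]]
    - [[0, 12, 0], [0, 0, 0]]
    - [[0, 12, 0], [0, 0, 0]]
    - [[0, 12, 0], [0, 0, 0]]
    - [[0, 10, 0], [0, 0, 0]]
    - [[0, 6, 0], [0, 0, 0]]
    - [[0, 0, 0], [0, 0, 0]]
    - [[0, 0, 0], [0, 0, 0]]

```text
time_s: 30.12
eef_pos: [651.1, -120.6, 297.1]
ee_rot: [-0.0, 0.549, 0.836, -0.0]
force: [-0.3, -0.4, 0.1]
grip_width: 0.776
```

play_rows:
  motion:
    - [[0, 0, 0], [0, 0, 0]]
    - [[0, 0, 0], [0, 0, 0]]
    - [[0, 0, 0], [0, 0, 0]]
    - [[0, 0, 0], [0, 0, 0]]
    - [[0, 0, 0], [0, 0, 0]]
    - [[0, 0, 0], [0, 0, 0]]
    - [[0, 0, 0], [0, 0, 0]]
  fingers: 22
  squeeze: 70

```text
time_s: 30.7
eef_pos: [651.2, -121.5, 297.9]
ee_rot: [0.001, 0.55, 0.835, -0.0]
force: [-1.2, -4.4, 5.4]
grip_width: 0.343
```

```bash
python3 -c "
import numpy as np
for name,q in(('down',np.linspace(0,1.1,31)),('up',np.linspace(1.1,0,41))):
    t=.96-q; d=np.c_[np.diff(-170*np.cos(t)),-np.diff(170*np.sin(t))].round(1); print(name,[[0,*r] for r in d.tolist()],d.sum(0))"
```

```text
down [[0, -5.0, 3.7], [0, -4.9, 3.9], [0, -4.8, 4.0], [0, -4.6, 4.2], [0, -4.4, 4.4], [0, -4.3, 4.5], [0, -4.1, 4.7], [0, -3.9, 4.8], [0, -3.8, 5.0], [0, -3.6, 5.1], [0, -3.4, 5.2], [0, -3.2, 5.4], [0, -3.0, 5.5], [0, -2.8, 5.6], [0, -2.6, 5.7], [0, -2.4, 5.8], [0, -2.2, 5.8], [0, -2.0, 5.9], [0, -1.7, 6.0], [0, -1.5, 6.0], [0, -1.3, 6.1], [0, -1.1, 6.1], [0, -0.8, 6.2], [0, -0.6, 6.2], [0, -0.4, 6.2], [0, -0.2, 6.2], [0, 0.1, 6.2], [0, 0.3, 6.2], [0, 0.5, 6.2], [0, 0.8, 6.2]] [-70.9 163. ]
up [[0, -0.6, -4.6], [0, -0.5, -4.7], [0, -0.3, -4.7], [0, -0.2, -4.7], [0, -0.1, -4.7], [0, 0.1, -4.7], [0, 0.2, -4.7], [0, 0.3, -4.7], [0, 0.4, -4.7], [0, 0.6, -4.6], [0, 0.7, -4.6], [0, 0.8, -4.6], [0, 0.9, -4.6], [0, 1.1, -4.6], [0, 1.2, -4.5], [0, 1.3, -4.5], [0, 1.4, -4.4], [0, 1.6, -4.4], [0, 1.7, -4.4], [0, 1.8, -4.3], [0, 1.9, -4.3], [0, 2.0, -4.2], [0, 2.2, -4.1], [0, 2.3, -4.1], [0, 2.4, -4.0], [0, 2.5, -4.0], [0, 2.6, -3.9], [0, 2.7, -3.8], [0, 2.8, -3.7], [0, 2.9, -3.7], [0, 3.0, -3.6], [0, 3.1, -3.5], [0, 3.2, -3.4], [0, 3.3, -3.3], [0, 3.4, -3.2], [0, 3.5, -3.1], [0, 3.6, -3.0], [0, 3.6, -2.9], [0, 3.7, -2.8], [0, 3.8, -2.7]] [  70.9 -163. ]
```

play_rows:
  motion:
    - [[0, -5.0, 3.7], [0, 0, 0]]
    - [[0, -4.9, 3.9], [0, 0, 0]]
    - [[0, -4.8, 4.0], [0, 0, 0]]
    - [[0, -4.6, 4.2], [0, 0, 0]]
    - [[0, -4.4, 4.4], [0, 0, 0]]
    - [[0, -4.3, 4.5], [0, 0, 0]]
    - [[0, -4.1, 4.7], [0, 0, 0]]
    - [[0, -3.9, 4.8], [0, 0, 0]]
    - [[0, -3.8, 5.0], [0, 0, 0]]
    - [[0, -3.6, 5.1], [0, 0, 0]]
    - [[0, -3.4, 5.2], [0, 0, 0]]
    - [[0, -3.2, 5.4], [0, 0, 0]]

```text
time_s: 31.7
eef_pos: [605.9, -140.8, 243.2]
ee_rot: [0.002, 0.549, 0.836, 0.001]
force: [2.0, -0.9, 5.7]
grip_width: 0.336
```

play_rows:
  motion:
    - [[0, -3.0, 5.5], [0, 0, 0]]
    - [[0, -2.8, 5.6], [0, 0, 0]]
    - [[0, -2.6, 5.7], [0, 0, 0]]
    - [[0, -2.4, 5.8], [0, 0, 0]]
    - [[0, -2.2, 5.8], [0, 0, 0]]
    - [[0, -2.0, 5.9], [0, 0, 0]]
    - [[0, -1.7, 6.0], [0, 0, 0]]
    - [[0, -1.5, 6.0], [0, 0, 0]]
    - [[0, -1.3, 6.1], [0, 0, 0]]
    - [[0, -1.1, 6.1], [0, 0, 0]]
    - [[0, -0.8, 6.2], [0, 0, 0]]
    - [[0, -0.6, 6.2], [0, 0, 0]]
    - [[0, -0.4, 6.2], [0, 0, 0]]
    - [[0, -0.2, 6.2], [0, 0, 0]]
    - [[0, 0.1, 6.2], [0, 0, 0]]
    - [[0, 0.3, 6.2], [0, 0, 0]]
    - [[0, 0.5, 6.2], [0, 0, 0]]
    - [[0, 0.8, 6.2], [0, 0, 0]]
    - [[0, 0, 0], [0, 0, 0]]
    - [[0, 0, 0], [0, 0, 0]]

```text
time_s: 33.37
eef_pos: [589.9, -147.7, 136.7]
ee_rot: [0.005, 0.549, 0.836, 0.003]
force: [14.1, 6.4, 11.2]
grip_width: 0.34
```

play_rows:
  motion:
    - [[0, 1, 2], [0, 0, 0]]
    - [[0, 1, 2], [0, 0, 0]]
    - [[0, 0, 0], [0, 0, 0]]

```text
time_s: 33.62
eef_pos: [590.5, -147.4, 132.3]
ee_rot: [0.003, 0.549, 0.836, 0.002]
force: [7.2, 3.0, 11.7]
grip_width: 0.341
```

play_rows:
  motion:
    - [[0, 0.5, 2], [0, 0, 0]]
    - [[0, 0.5, 2], [0, 0, 0]]
    - [[0, 0, 0], [0, 0, 0]]

```text
time_s: 33.87
eef_pos: [591.0, -147.3, 128.3]
ee_rot: [0.003, 0.55, 0.835, 0.002]
force: [4.4, 3.3, 12.7]
grip_width: 0.339
```

Run:
```python
from h import *
s=ctrl.sense(); a=ctrl.capture("scene")[:,:,::-1]; b=ctrl.capture("side")[:,:,::-1]; cv2.imwrite("pics/sc9.png",a); cv2.imwrite("pics/sd9.png",b)
P=[634.7,-24.3,.408]
for q in(.9,1,1.1): print(q,[proj(n,press(P,[75-170*np.cos(.96-q),-95,180+170*np.sin(.96-q)])) for n in("scene","side")])
print([proj(n,press(P,[75,-95,180])) for n in("scene","side")])
a=cv2.resize(a[200:290,240:380],(700,450),interpolation=cv2.INTER_CUBIC); b=cv2.resize(b[170:270,300:420],(180,150),interpolation=cv2.INTER_CUBIC)
v=np.zeros((600,700,3),np.uint8); v[:450]=a; v[450:,:180]=b; cv2.imwrite("pics/v12.png",v)
```

```text
0.9 [array([[274.893, 232.179]]), array([[360.9  , 225.047]])]
1 [array([[275.327, 236.224]]), array([[360.345, 230.053]])]
1.1 [array([[276.254, 240.397]]), array([[360.   , 234.532]])]
[array([[329.616, 259.748]]), array([[378.311, 192.139]])]
```

View pics/v12.png

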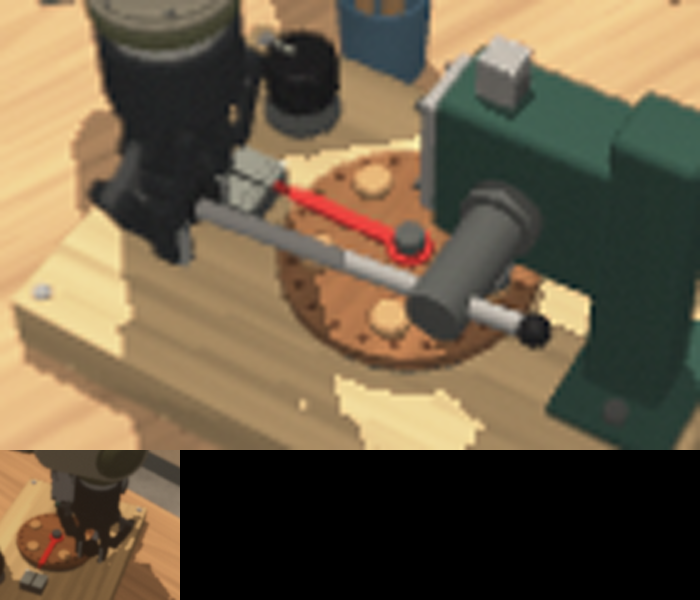

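play_rows:
  motion:
    - [[0, 0.4, 2], [0, 0, 0]]
    - [[0, 0.4, 2], [0, 0, 0]]
    - [[0, 0, 0], [0, 0, 0]]

```text
time_s: 34.22
eef_pos: [593.0, -146.4, 126.6]
ee_rot: [0.005, 0.548, 0.836, 0.003]
force: [7.3, 6.6, 24.3]
grip_width: 0.341
```

Run:
```python
from h import *
# bar angle: fit brightest bar pixels along columns in scene before/after
P=[634.7,-24.3,.408]
ctrl.sense(); a=ctrl.capture("scene")[:,:,::-1]; cv2.imwrite("pics/sc10.png",a)
def bar(q,r0,r1,n=25):
    L=np.linspace(r0,r1,n)[:,None]; return proj("scene",press(P,np.hstack([75-L*np.cos(.96-q),-95+0*L,180+L*np.sin(.96-q)])))
def prof(f):
    g=cv2.imread(f).astype(np.float32); out=[]
    for q in np.arange(.8,1.25,.02):
        # matched: gray low saturation along the bar centre
        u=np.vstack([bar(q,30,110)]); v=np.array([cv2.getRectSubPix(g,(1,1),(float(x),float(y)))[0,0] for x,y in u]); out.append((round(q,2),int((v.max(1)-v.min(1)).mean()),int(v.mean())))
    return out
for f in("pics/sc9.png","pics/sc10.png"): print(prof(f))
a,b=[cv2.imread(f"pics/sc{i}.png")[200:290,270:330].astype(int) for i in(9,10)]; print("diff",np.abs(a-b).mean())
```

```text
[(np.float64(0.8), 77, 125), (np.float64(0.82), 75, 128), (np.float64(0.84), 72, 131), (np.float64(0.86), 69, 135), (np.float64(0.88), 65, 138), (np.float64(0.9), 61, 143), (np.float64(0.92), 55, 145), (np.float64(0.94), 48, 145), (np.float64(0.96), 38, 144), (np.float64(0.98), 27, 143), (np.float64(1.0), 20, 143), (np.float64(1.02), 15, 142), (np.float64(1.04), 13, 141), (np.float64(1.06), 13, 139), (np.float64(1.08), 12, 136), (np.float64(1.1), 12, 132), (np.float64(1.12), 11, 127), (np.float64(1.14), 11, 122), (np.float64(1.16), 13, 115), (np.float64(1.18), 18, 109), (np.float64(1.2), 25, 104), (np.float64(1.22), 34, 101), (np.float64(1.24), 42, 100)]
[(np.float64(0.8), 77, 125), (np.float64(0.82), 75, 128), (np.float64(0.84), 72, 130), (np.float64(0.86), 68, 133), (np.float64(0.88), 65, 136), (np.float64(0.9), 61, 141), (np.float64(0.92), 55, 143), (np.float64(0.94), 48, 143), (np.float64(0.96), 38, 142), (np.float64(0.98), 28, 140), (np.float64(1.0), 20, 140), (np.float64(1.02), 15, 140), (np.float64(1.04), 13, 139), (np.float64(1.06), 12, 137), (np.float64(1.08), 12, 135), (np.float64(1.1), 11, 131), (np.float64(1.12), 11, 127), (np.float64(1.14), 11, 121), (np.float64(1.16), 13, 115), (np.float64(1.18), 17, 109), (np.float64(1.2), 25, 104), (np.float64(1.22), 33, 101), (np.float64(1.24), 41, 100)]
diff 2.284506172839506
```

play_rows:
  motion:
    - [[0, 0, 1], [0, 0, 0]]
    - [[0, 0, 0], [0, 0, 0]]
    - [[0, -0.4, -2], [0, 0, 0]]
    - [[0, -0.4, -3], [0, 0, 0]]
    - [[0, -0.6, -4.6], [0, 0, 0]]
    - [[0, -0.5, -4.7], [0, 0, 0]]
    - [[0, -0.3, -4.7], [0, 0, 0]]
    - [[0, -0.2, -4.7], [0, 0, 0]]
    - [[0, -0.1, -4.7], [0, 0, 0]]
    - [[0, 0.1, -4.7], [0, 0, 0]]
    - [[0, 0.2, -4.7], [0, 0, 0]]
    - [[0, 0.3, -4.7], [0, 0, 0]]
    - [[0, 0.4, -4.7], [0, 0, 0]]
    - [[0, 0.6, -4.6], [0, 0, 0]]
    - [[0, 0.7, -4.6], [0, 0, 0]]
    - [[0, 0.8, -4.6], [0, 0, 0]]
    - [[0, 0.9, -4.6], [0, 0, 0]]
    - [[0, 1.1, -4.6], [0, 0, 0]]

```text
time_s: 35.77
eef_pos: [589.2, -147.8, 191.2]
ee_rot: [-0.003, 0.549, 0.836, -0.003]
force: [-17.5, -8.6, 6.9]
grip_width: 0.341
```

play_rows:
  motion:
    - [[0, -0.3, -4.5], [0, 0, 0]]
    - [[0, -0.2, -4.5], [0, 0, 0]]
    - [[0, 1.4, -4.4], [0, 0, 0]]
    - [[0, 1.6, -4.4], [0, 0, 0]]
    - [[0, 1.7, -4.4], [0, 0, 0]]
    - [[0, 1.8, -4.3], [0, 0, 0]]
    - [[0, 1.9, -4.3], [0, 0, 0]]
    - [[0, 2.0, -4.2], [0, 0, 0]]
    - [[0, 2.2, -4.1], [0, 0, 0]]
    - [[0, 2.3, -4.1], [0, 0, 0]]
    - [[0, 2.4, -4.0], [0, 0, 0]]
    - [[0, 2.5, -4.0], [0, 0, 0]]

```text
time_s: 36.77
eef_pos: [609.6, -139.2, 243.1]
ee_rot: [-0.0, 0.549, 0.836, -0.001]
force: [-2.5, -5.6, 2.6]
grip_width: 0.343
```

play_rows:
  motion:
    - [[0, 2.6, -3.9], [0, 0, 0]]
    - [[0, 2.7, -3.8], [0, 0, 0]]
    - [[0, 2.8, -3.7], [0, 0, 0]]
    - [[0, 2.9, -3.7], [0, 0, 0]]
    - [[0, 3.0, -3.6], [0, 0, 0]]
    - [[0, 3.1, -3.5], [0, 0, 0]]
    - [[0, 3.2, -3.4], [0, 0, 0]]
    - [[0, 3.3, -3.3], [0, 0, 0]]
    - [[0, 3.4, -3.2], [0, 0, 0]]
    - [[0, 3.5, -3.1], [0, 0, 0]]
    - [[0, 3.6, -3.0], [0, 0, 0]]
    - [[0, 3.6, -2.9], [0, 0, 0]]
    - [[0, 3.2, -2.6], [0, 0, 0]]
    - [[0, 2.4, -1.8], [0, 0, 0]]
    - [[0, 0, 0], [0, 0, 0]]
    - [[0, 0, 0], [0, 0, 0]]

```text
time_s: 38.1
eef_pos: [646.7, -123.4, 288.3]
ee_rot: [-0.003, 0.551, 0.834, -0.003]
force: [-21.4, -8.6, 5.4]
grip_width: 0.341
```

play_rows:
  motion:
    - [[0, -1.5, 0], [0, 0, 0]]
    - [[0, 0, 0], [0, 0, 0]]
    - [[0, 0, 0], [0, 0, 0]]

```text
time_s: 38.35
eef_pos: [646.7, -123.4, 288.2]
ee_rot: [-0.001, 0.551, 0.835, -0.002]
force: [-10.2, -8.0, 3.2]
grip_width: 0.338
```

Run:
```python
from h import *
P=[634.7,-24.3,.408]; s=ctrl.sense()
a=ctrl.capture("scene")[:,:,::-1]; cv2.imwrite("pics/sc11.png",a)
for f in("scene0","sc11"):
    g=cv2.imread(f"pics/{f}.png").astype(np.float32); out=[]
    for q in np.arange(-.2,.25,.03):
        L=np.linspace(30,110,25)[:,None]; u=proj("scene",press(P,np.hstack([75-L*np.cos(.96-q),-95+0*L,180+L*np.sin(.96-q)])))
        v=np.array([cv2.getRectSubPix(g,(1,1),(float(x),float(y)))[0,0] for x,y in u]); out.append((float(round(q,2)),int((v.max(1)-v.min(1)).mean())))
    print(f,out)
```

```text
scene0 [(-0.2, 70), (-0.17, 64), (-0.14, 56), (-0.11, 44), (-0.08, 29), (-0.05, 16), (-0.02, 11), (0.01, 10), (0.04, 10), (0.07, 11), (0.1, 18), (0.13, 34), (0.16, 51), (0.19, 64), (0.22, 73), (0.25, 80)]
sc11 [(-0.2, 73), (-0.17, 69), (-0.14, 64), (-0.11, 53), (-0.08, 34), (-0.05, 16), (-0.02, 10), (0.01, 10), (0.04, 9), (0.07, 11), (0.1, 18), (0.13, 33), (0.16, 48), (0.19, 61), (0.22, 73), (0.25, 85)]
```

The lever bar now shows the same angle as at the start, so it is at its top stop. I'll release and back off.

play_rows:
  motion:
    - [[0, 0, 0], [0, 0, 0]]
    - [[0, 0, 0], [0, 0, 0]]
    - [[0, 0, 0], [0, 0, 0]]
    - [[0, 0, 0], [0, 0, 0]]
    - [[0, 0, 0], [0, 0, 0]]
    - [[0, 0, 0], [0, 0, 0]]
    - [[0, -8, 0], [0, 0, 0]]
    - [[0, -15, 0], [0, 0, 0]]
    - [[0, -18, 0], [0, 0, 0]]
    - [[0, -18, 0], [0, 0, 0]]
    - [[0, -18, 0], [0, 0, 0]]
    - [[0, -18, 0], [0, 0, 0]]
    - [[0, -18, 0], [0, 0, 0]]
    - [[0, -10, 0], [0, 0, 0]]
    - [[0, 0, 0], [0, 0, 0]]
  fingers: 66

```text
time_s: 39.65
eef_pos: [534.3, -171.6, 288.6]
ee_rot: [0.0, 0.55, 0.835, -0.0]
force: [0.0, 0.8, 0.4]
grip_width: 0.77
```

Run:
```python
from ptr import *
s=ctrl.sense(); a=ctrl.capture("wrist")[:,:,::-1]; cv2.imwrite("pics/w12.png",a); pickle.dump(s,open("w12.pkl","wb"))
b=ctrl.capture("scene")[:,:,::-1]; c=ctrl.capture("side")[:,:,::-1]
print(s["time_s"],s["eef_pos"],s["force"])
try: measure(cv2.imread("pics/w12.png"),s)
except Exception as e: print(e)
v=np.zeros((600,790,3),np.uint8); v[:300,:]=cv2.resize(b[125:285,200:500],(790,300)) if 0 else 0
b=cv2.resize(b[130:280,220:440],(440,300),interpolation=cv2.INTER_CUBIC); c=cv2.resize(c[130:280,180:440],(520,300),interpolation=cv2.INTER_CUBIC)
v=np.zeros((600,790,3),np.uint8); v[:300,:440]=b; v[300:,:520]=c; a=cv2.resize(a,(350,219)); v[:219,440:]=a; cv2.imwrite("pics/v13.png",v)
```

```text
39.65 [ 534.312 -171.596  288.603] [0.004 0.756 0.372]
line shift px 0.11048080719482414 std 0.1452471564930581 a [0.01] res 0.26454940280808686 tip px [403. 217.]
```

View pics/v13.png

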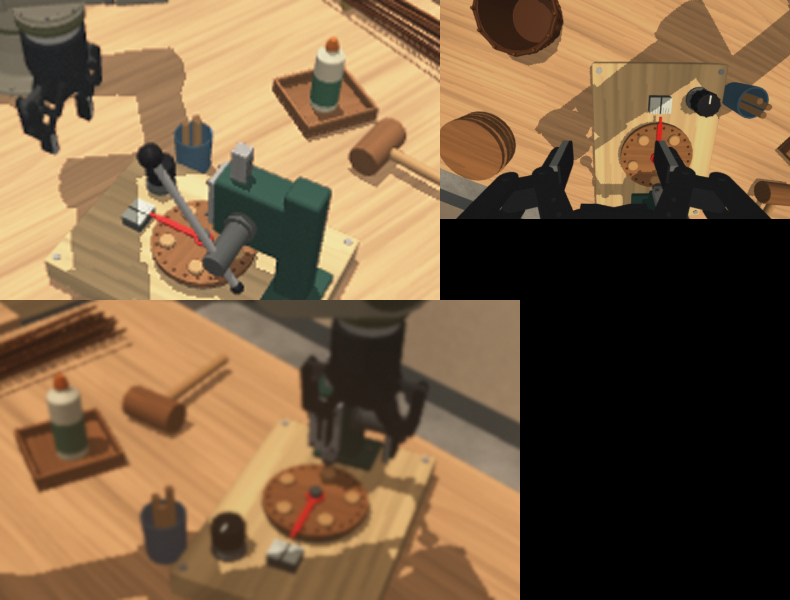

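```bash
python3 -c "
from rig import ctrl
print(ctrl.finish_job())"
```

```text
the job is handed in; nothing more can be done
None
```

The job is handed in, at about 40 s on the robot's clock. The rig gives no verdict, and I never saw the foot itself after pressing because the ram hides it.

**What I did**
- **Glue:** I lifted the bottle off the box and stood it in the tray. The last pictures show it upright there.
- **Knob:** I turned the knob in one grip and made two small corrections. The close check before pressing put the pointer at −0.001 rad.
- **Lever down:** I gripped the ball and pulled the lever down to its stop. The force rose from 13 to 24 N while the bar stopped moving in the pictures, at about 1.09 rad. That points to the stop, and so to the foot being home.
- **Lever up:** I eased the lever back up in the grip in about 3.5 s. I let go only once the bar was at the same angle as at the start.

**Checks that were off**
- **Final pointer reading:** the last measurement, from farther away and at an angle, gave 0.01 rad. I trusted the closer one.
- **Knob side force:** the force reached about 41 N sideways, 54 N in all, during the first knob turn, because the grip was off-centre. I eased it off straight away. It was on the finger pads, below the 120 N wrist limit.
- **Ball slip:** the fingers slid several millimetres on the ball near the bottom. It stayed in the grip.

The basket, pot and mallet looked undisturbed in the last pictures.

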